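# Swap the hand vacuum's flat battery for the charged one

### The job

The hand vacuum's battery pack is flat. Pull it off the vacuum and slide it fully home on the empty charger until the catch holds it; then pull the charged pack off the other charger and slide it fully home on the vacuum until the catch holds it. Leave the other things on the counter standing where they are.

Things in the scene. Friction and masses are not known exactly. Their poses are not given: they have to be found in the camera images.
- flat_pack: Flat battery pack, latched on the vacuum at the start. Black block 110 long (x), 60 wide (y), 52 mm high, 0.4 kg, lime side stripes; on top four gauge lamps, only one lit, red. Origin: centre of the underside; +x = leading end, goes onto the rail first (lime band across the top there). Underside: a channel open at that end, its 6 mm thick lips run under the rail. Grip from above across the 60 mm.
- charged_pack: Charged battery pack, latched on the busy charger at the start. Same shape, axes and origin (centre of the underside) as the flat pack: 110 x 60 x 52 mm, but all four gauge lamps on top are lit green.
- vacuum: Hand vacuum on a fixed bench stand. Origin: on the counter under the centre of a pack that is home; +x = the way a pack slides on, -x = the way it comes off. Battery deck 74 mm wide, 62 mm above the counter. Ahead of it (+x): end stop 44 mm high, light grey housing (top at 124 mm), clear dust cup, nozzle out to 290 mm; handle loop 173 mm high from 75 mm ahead of the origin.
- busy_charger: Charger that holds the charged pack at the start (green lamp). Black box 154 x 100 mm, fixed to the counter, flat deck 45 mm above it; behind the end stop a hump 34 mm higher with a lime top. Origin and +x as for the vacuum: on the counter under the centre of a pack that is home; packs slide on along +x, off along -x.
- empty_charger: The other charger, alike but with nothing on it (amber lamp). Black box 154 x 100 mm, fixed, deck 45 mm above the counter, hump 34 mm higher behind the end stop. Origin: on the counter under the centre of a pack that is home; packs slide on along +x, off along -x.
- vacuum_home (a point): Where a pack's origin lies when it is fully home on the vacuum: on the deck, 62 mm above the counter, the pack's axes along the vacuum's. Before lifting, draw a pack at least 72 mm back along -x. To fit it, set its leading end down on the deck before the rail's nose (origin about 80 mm back from home), then push along +x. All three shoes are the same.
- busy_charger_home (a point): Where a pack's origin lies when it is fully home on the busy charger: on its deck, 45 mm above the counter.
- empty_charger_home (a point): Where a pack's origin lies when it is fully home on the empty charger: on its deck, 45 mm above the counter.
- vacuum_nose (a point): Rounded tip of the vacuum's rail, at deck height, 17 mm on the -x side of home. The rail is a black T, 43 mm wide, its flange 8 to 13.5 mm above the deck, running along x to the end stop 56.5 mm past home on the +x side. A pack slides on with 2.5 mm play to each side and 2 mm upward. The deck runs 60 mm to the -x side of home, open on both sides.
- empty_charger_nose (a point): Rounded tip of the empty charger's rail, at deck height, 17 mm on the -x side of home; rail, play, stop and deck length as on the vacuum.
- vacuum_catch (a joint): Sprung catch in the top of the vacuum's rail, a rounded steel nub 31.5 mm on the +x side of home, rising 20 mm above the deck. 0 = up (free, or sprung into the pocket of a pack that is home), up to 0.007 m = pressed down by a pack on its way. It gives to a straight push or pull of roughly 10 N along the rail and springs up about 2 mm short of home; a pack meets the stop 1.5 mm past home.
- empty_charger_catch (a joint): The same catch on the empty charger, same values and force. The busy charger has one too.
- crevice_nozzle: Bystander: black crevice nozzle lying on the counter, about 160 mm long (x), 35 mm wide and high.
- brush_nozzle: Bystander: black brush nozzle with lime bristles, lying, about 126 mm long (x), 44 mm wide, 35 mm high.
- detergent: Bystander: standing blue bottle, 80 mm across, 180 mm high. Origin under its centre.
- stain_remover: Bystander: standing white bottle with a red cap, 60 mm across, 170 mm high. Origin under its centre.
- peg_jar: Bystander: glass jar with a wooden lid, 80 mm across, 110 mm high. Origin under its centre.
- scoop: Bystander: white measuring scoop, cup 56 mm across and 45 mm high, a flat handle to its -x reaching 100 mm from the origin, under the cup's centre.

How it is judged:
By the outcome, as a careful person would: the job done as asked, in the order asked, and still so for the second after the job is handed in, with the robot touching nothing.
It also fails if it takes over 72 s, if anything falls off the work surface, if the arm or the gripper's body presses on something with over 40 N, if the wrist force passes 120 N, or if a joint passes its speed limit or range.

### The arm

A 6-joint arm with a two-finger parallel gripper is mounted at the origin on the work surface. World frame = base frame: x ahead of the robot, y to its left, z up, the work surface at z = 0. Lengths are in m, angles in rad, forces in N, time in s.
With the tool pointing down it reaches from about 0.375 to 0.9 m from the base axis. Payload 3.1 kg.
Tool frame: the origin (TCP) lies between the finger pads; the fingertips stand 19 mm ahead of it and the grasp point (between the pads) is the TCP; z points along the fingers, y is the line along which they close (so a half turn about z gives the same grasp; the last joint's range is limited). The gripper opens to 87 mm and grips with 3 to 60 N. Pads are 19 mm wide; open, the fingers measure 117 mm over their backs; the gripper's body (75 mm by 190 mm) begins 51 mm behind the grasp point.
Start: joints at [-1.504, 0.527, 1.433, -0, 1.181, -0.178], TCP at [0.152, -0.606, 0.242] pointing down, gripper open.
Joint ranges: [-3.08, 3.08], [-0.75, 2.2], [0.22, 2.44], [-1.43, 4.57], [0, 2.65], [-2.85, 2.85]. Speed limits (rad/s): [2.79, 2.79, 3.14, 3.14, 3.14, 3.14].

### API

Orientations are given as a unit quaternion [x, y, z, w].
In Python, from rig import telemetry, viewer, hand_in gives the robot as it stands. The module is installed in compiled form; this text tells all that it offers.
- The arm moves only by the shell command python3 -m creep 'ROWS' [FORCE]. ROWS is JSON, a list of rows, each an object with "translation": the shift along the tool's x, y, z in mm, a list of three; "roll": the turn about the tool's z in degrees; "gripper": the finger opening in mm, from 0 to 87. In form: [{"translation": [tx, ty, tz], "roll": roll, "gripper": gripper}, ...]. A call has 1 to 5 rows; each row is the pose to reach, as a shift and turn from the pose commanded when the call began, along the tool's axes at that moment; what a row does not reach only later rows make up. A row lasts 1/12 s, in which the tool goes at most 41.7 mm and 7.16 degrees, less where a joint would pass 70% of its speed; a pose out of reach is approached as far as the arm can. A call with a gripper value outside its range is refused whole. The fingers move at their own pace and stop on an object; FORCE is the grip in N (left out, the last holds). Time passes only in rows, so rows that repeat a pose let the fingers close. It gives the time, the measured TCP pose, the force, the opening and the grip force at its end, in the units of the state.
- telemetry.get_obs(): the state, without advancing time (a new reading comes with each control period).
- viewer.camera(name): name is "scene" or "top" or "wrist"; returns the picture (400x640x3 uint8, blue, green, red); there is no depth.
- viewer.camera_info(name): a dict with "intrinsics" (3x3 intrinsics, pixels), "k1" (the pictures are not rectified: a ray, as slopes to the right and down, at radius r is drawn at 1 + k1 r^2 times it, then the intrinsics apply), "rvec" (rotation vector, rad) and "tvec" (3), from world to camera coordinates, as OpenCV has them; the wrist camera has in their place "hand_eye" (4x4, takes a point from camera to tool coordinates, whose origin is the TCP and whose axes are the flange's). Camera axes: x right, y down, z forward; pixel columns grow to the right and rows downward; lengths in m; the calibration is good to about 2 mm. A picture is of the moment at which its call begins: read the wrist's pose just before it. camera_info takes no time and is no camera call.
- hand_in(): hands the job in; it is judged then, once.
Trained networks look in the newest picture that a camera, given by its name, has taken for a name from the list of things; names that differ only in an ending like _2 or _b are one class to them, and where a whole thing is asked for, a point or a joint stands for the part that bears it (a point fixed in the world has none). Each returns a list of dicts, best first, with "p" (0 to 1); they miss things now and then, are a little off and sometimes report something else, mostly with a low value. They report only what shows in the picture. A call takes as long as a camera call.
- viewer.recognise(camera, thing): "bbox" ([left, top, width, height] in pixels, round what is visible of it).
The state is a dict: "time": time; "q": joint angles; "joint_velocities": joint speeds; "joint_torque": joint torques, N m; "position": TCP position; "tool_rot": TCP orientation; "ft_force": force on the tool from outside, world axes, zero at the start; "moment": the same for the moment, N m; "grip_width": finger opening in m; "grip_force": force on a finger pad.
Only numpy, scipy, OpenCV 4.12 (cv2) and the standard library are available. Lean on these libraries where they do the work, as an engineer would, in place of code of your own. Each camera call takes 0.05 s, during which the arm holds its last target. There are 200 camera calls.

## Working session

There is one attempt and no reset: what is moved stays moved. The work goes in short steps, Python scripts to look and compute and a shell command to move; the robot and the scene stay as the last step left them, time stands still between calls to the robot, and variables do not carry over. Pictures are saved under pics/ and viewed, at most 10 in all, crops included, and the job is handed in when it is done.

```bash
mkdir -p pics; python3 - <<'E'
from rig import telemetry, viewer
import cv2, numpy as np
for n in ("scene","top"):
    cv2.imwrite(f"pics/{n}0.png", viewer.camera(n))
    i=viewer.camera_info(n); print(n,{k:np.round(v,4).tolist() for k,v in i.items()})
    for t in ("flat_pack","charged_pack","vacuum","busy_charger","empty_charger"):
        print(t,[(np.round(d["bbox"]).tolist(),round(d["p"],2)) for d in viewer.recognise(n,t)[:2]])
print({k:np.round(v,4).tolist() for k,v in viewer.camera_info("wrist").items()})
o=telemetry.get_obs();print({k:np.round(v,4).tolist() for k,v in o.items()})
E
```

```text
scene {'intrinsics': [[426.7503, 0.0, 321.9514], [0.0, 426.7503, 194.9856], [0.0, 0.0, 1.0]], 'k1': -0.0069, 'rvec': [0.6606, 2.7315, -1.0056], 'tvec': [0.433, -0.1178, 1.4487]}
flat_pack [([269.0, 196.0, 42.0, 29.0], 0.56)]
charged_pack [([228.0, 135.0, 39.0, 29.0], 0.75), ([189.0, 193.0, 123.0, 67.0], 0.45)]
vacuum [([186.0, 197.0, 129.0, 63.0], 0.91), ([350.0, 337.0, 43.0, 56.0], 0.44)]
busy_charger [([221.0, 143.0, 52.0, 38.0], 0.63), ([425.0, 295.0, 43.0, 49.0], 0.63)]
empty_charger [([313.0, 270.0, 70.0, 68.0], 0.89)]
top {'intrinsics': [[407.2945, 0.0, 323.3112], [0.0, 407.2945, 203.2905], [0.0, 0.0, 1.0]], 'k1': 0.0141, 'rvec': [2.1341, -2.1786, 0.143], 'tvec': [0.0007, 0.479, 1.5192]}
flat_pack [([308.0, 156.0, 20.0, 31.0], 0.69)]
charged_pack [([390.0, 155.0, 17.0, 31.0], 0.78)]
vacuum [([301.0, 100.0, 40.0, 97.0], 0.82)]
busy_charger [([384.0, 143.0, 27.0, 46.0], 0.93)]
empty_charger [([224.0, 162.0, 33.0, 46.0], 0.66)]
{'intrinsics': [[355.4784, 0.0, 309.441], [0.0, 355.4784, 206.8019], [0.0, 0.0, 1.0]], 'k1': 0.0203, 'hand_eye': [[0.0003, -0.9552, -0.2958, 0.0825], [1.0, 0.0004, -0.0003, 0.0002], [0.0004, -0.2958, 0.9552, -0.1436], [0.0, 0.0, 0.0, 1.0]]}
{'time': 0.6, 'q': [-1.5045, 0.5274, 1.4327, -0.0, 1.1814, -0.1785], 'joint_velocities': [0.0004, -0.0002, -0.0007, -0.0011, 0.0011, -0.0003], 'joint_torque': [-0.0, -43.9741, -17.6892, 0.0633, 0.0507, -0.0], 'position': [0.1515, -0.6063, 0.2416], 'tool_rot': [0.9925, 0.1221, -0.0, 0.0], 'ft_force': [0.5693, 0.0017, 0.3063], 'moment': [0.0116, -0.0494, 0.0093], 'grip_force': 0.0, 'grip_width': 0.0869}
```

View pics/scene0.png

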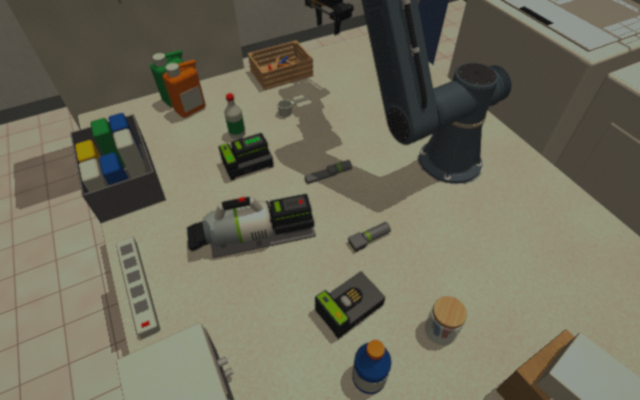

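View pics/top0.png

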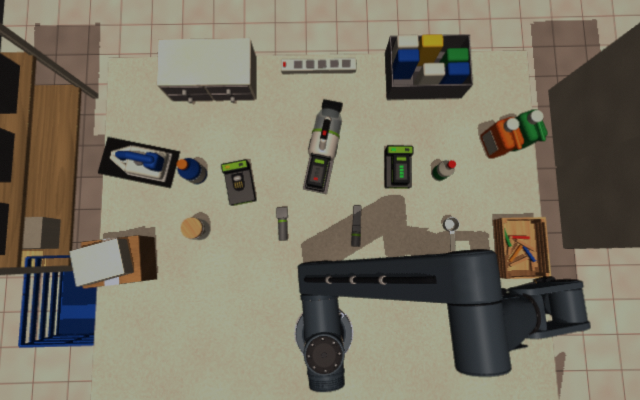

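The scene view shows the vacuum with the flat pack at (292,212), the busy charger at (245,155) and the empty charger at (350,303). In the top view the packs are at (318,171) and (399,168), and the empty charger is at (240,182).

```bash
cat > h.py <<'E'
import numpy as np, cv2
from scipy.spatial.transform import Rotation as R
from rig import telemetry, viewer
def cam(n,obs=None):
    """K,k1,Rwc,c : camera->world"""
    i=viewer.camera_info(n); K=np.array(i["intrinsics"]); k1=float(i["k1"])
    if n=="wrist":
        o=obs or telemetry.get_obs(); T=np.eye(4); T[:3,:3]=R.from_quat(o["tool_rot"]).as_matrix(); T[:3,3]=o["position"]
        T=T@np.array(i["hand_eye"]); return K,k1,T[:3,:3],T[:3,3]
    Rm=cv2.Rodrigues(np.array(i["rvec"],float))[0]; return K,k1,Rm.T,-Rm.T@np.array(i["tvec"]).ravel()
def rays(c,uv):
    K,k1,Rw,p=c; d=cv2.undistortPoints(np.array(uv,float).reshape(-1,1,2),K,np.array([k1,0,0,0])).reshape(-1,2)
    return np.c_[d,np.ones(len(d))]@Rw.T
def plane(c,uv,z):
    d=rays(c,uv); return c[3]+d*((z-c[3][2])/d[:,2])[:,None]
def proj(c,X):
    K,k1,Rw,p=c; q=(np.atleast_2d(X)-p)@Rw; s=q[:,:2]/q[:,2:]; s=s*(1+k1*(s**2).sum(1,keepdims=True))
    return s*[K[0,0],K[1,1]]+K[:2,2]
def goto(x,y,z,yaw):
    """shift in tool axes (mm) and roll (deg) to reach TCP xyz with tool x at heading yaw, tool down"""
    o=telemetry.get_obs(); Rm=R.from_quat(o["tool_rot"]).as_matrix()
    t=Rm.T@(np.array([x,y,z])-o["position"])*1e3
    cur=np.arctan2(Rm[1,0],Rm[0,0]); r=-(np.degrees(yaw-cur)); r=(r+180)%360-180
    print("shift",t.round(1),"roll",round(r,2),"(or",round(r-np.sign(r)*180,2),") q6",round(float(o["q"][5]),3))
E
python3 - <<'E'
from h import *
im=cv2.imread("pics/top0.png"); cv2.imwrite("pics/top0c.png",cv2.resize(im[90:220,215:420],None,fx=3.9,fy=3.9,interpolation=cv2.INTER_CUBIC))
c=cam("top")
print(plane(c,[[318,171.5]],.114).round(3),plane(c,[[399,168]],.097).round(3),plane(c,[[240,185]],.045).round(3),c[3])
E
```

```text
[[0.585 0.008 0.114]] [[ 0.596 -0.29   0.097]] [[0.553 0.305 0.045]] [ 2.79822561e-01 -1.55365130e-03  1.56814281e+00]
```

View pics/top0c.png

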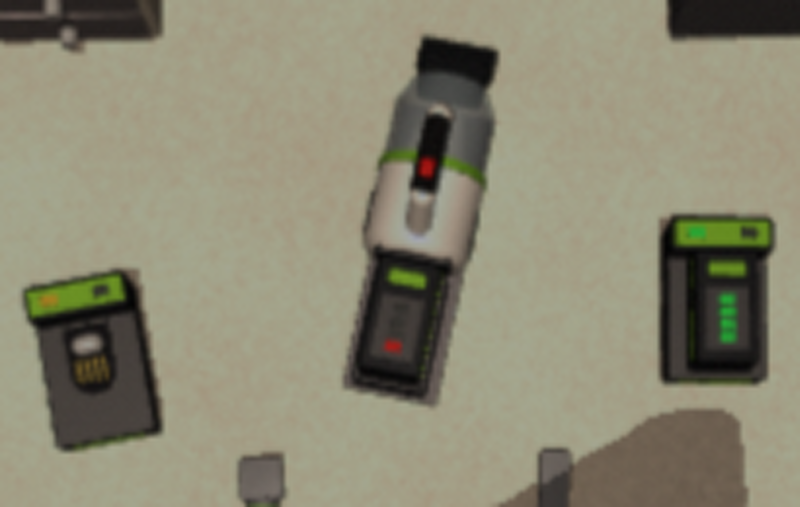

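The crop shows the vacuum heading about -10°, the busy charger about 0° and the empty charger about +12°. Next I go to the busy charger for the wrist views, since it is on the way.

```bash
python3 -c "
from h import *
goto(.596,-.29,.26,0)
goto(.585,.008,.28,np.radians(-10));goto(.553,.305,.23,np.radians(12))"
```

```text
shift [ 507.9 -199.2  -18.4] roll 14.03 (or -165.97 ) q6 -0.179
shift [ 569.5 -490.9  -38.5] roll 24.03 (or -155.97 ) q6 -0.179
shift [ 610.4 -786.8   11.5] roll 2.03 (or -177.97 ) q6 -0.179
```

```bash
python3 -m creep '[{"translation":[36,-14,-4],"roll":0,"gripper":87},{"translation":[72,-28,-8],"roll":0,"gripper":87},{"translation":[108,-42,-12],"roll":0,"gripper":87},{"translation":[144,-56,-16],"roll":0,"gripper":87},{"translation":[180,-71,-18],"roll":0,"gripper":87}]' && python3 -m creep '[{"translation":[36,-14,0],"roll":0,"gripper":87},{"translation":[72,-28,0],"roll":0,"gripper":87},{"translation":[108,-42,0],"roll":0,"gripper":87},{"translation":[144,-56,0],"roll":0,"gripper":87},{"translation":[180,-71,0],"roll":0,"gripper":87}]' && python3 -m creep '[{"translation":[36,-14,0],"roll":3,"gripper":87},{"translation":[72,-28,0],"roll":6,"gripper":87},{"translation":[108,-42,0],"roll":9,"gripper":87},{"translation":[144,-56,0],"roll":12,"gripper":87},{"translation":[148,-57,0],"roll":14,"gripper":87}]' && python3 - <<'E'
from h import *
o=telemetry.get_obs(); im=viewer.camera("wrist"); cv2.imwrite("pics/w1.png",im)
print(o["time"],o["position"].round(4) if hasattr(o["position"],"round") else o["position"],o["q"])
import json; json.dump({k:np.array(o[k]).tolist() for k in("position","tool_rot")},open("w1.json","w"))
E
```

```text
time: 1.02
position: [0.3102, -0.4932, 0.2602]
tool_rot: [0.993, 0.122, 0.0, 0.001]
ft_force: [0.8, -0.5, 0.3]
grip_width: 0.0871
grip_force: 0.0
time: 1.43
position: [0.4678, -0.3802, 0.2598]
tool_rot: [0.993, 0.122, 0.0, 0.0]
ft_force: [-0.7, -0.0, -0.1]
grip_width: 0.0871
grip_force: 0.0
time: 1.85
position: [0.6011, -0.2855, 0.2596]
tool_rot: [1.0, 0.002, 0.002, -0.001]
ft_force: [-1.2, -1.0, 0.0]
grip_width: 0.0869
grip_force: 0.0
1.85 [ 0.6011 -0.2855  0.2596] [-0.61247119  0.56490743  1.30589503  0.00372643  1.26833034  0.9534816 ]
```

View pics/w1.png

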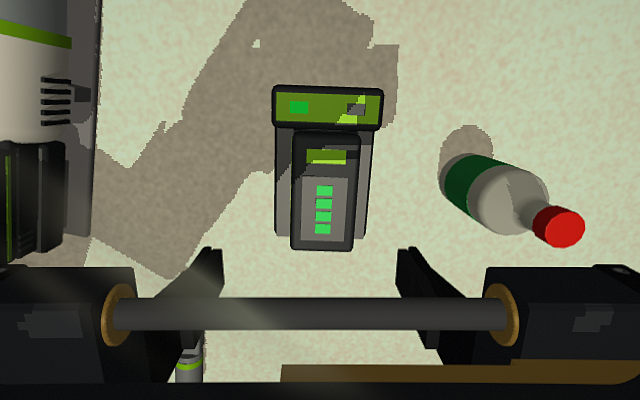

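The wrist view shows the charged pack's top at columns 291-360 and rows 132-250. Its four green lamps are centred near (324,210), and the lime-topped hump is at (328,106).

```bash
cat >> h.py <<'E'
import json
def snap(n):
    o=telemetry.get_obs(); im=viewer.camera("wrist"); cv2.imwrite(f"pics/{n}.png",im)
    json.dump({k:np.array(o[k]).tolist() for k in("position","tool_rot")},open(n+".json","w"))
    print(n,"t",round(o["time"],2),np.round(o["position"],4)); return im
def load(n): return cv2.imread(f"pics/{n}.png"),cam("wrist",json.load(open(n+".json")))
E
python3 -m creep '[{"translation":[0,-30,-4],"roll":0,"gripper":87},{"translation":[0,-60,-8],"roll":0,"gripper":87},{"translation":[0,-80,-8],"roll":0,"gripper":87},{"translation":[0,-80,-8],"roll":0,"gripper":87}]' && python3 -c "
from h import *
snap('w2')" &&  python3 -m creep '[{"translation":[0,-40,-8],"roll":2,"gripper":87},{"translation":[0,-80,-16],"roll":4,"gripper":87},{"translation":[0,-120,-16],"roll":6,"gripper":87},{"translation":[-10,-160,-16],"roll":8,"gripper":87},{"translation":[-16,-160,-16],"roll":10,"gripper":87}]' && python3 -m creep '[{"translation":[0,0,0],"roll":0,"gripper":87},{"translation":[0,0,0],"roll":0,"gripper":87}]' && python3 -c "
from h import *
snap('w3')" &&  python3 -m creep '[{"translation":[0,-30,-8],"roll":0,"gripper":87},{"translation":[0,-60,-8],"roll":0,"gripper":87},{"translation":[0,-80,-8],"roll":0,"gripper":87},{"translation":[0,-80,-8],"roll":0,"gripper":87},{"translation":[0,-80,-8],"roll":0,"gripper":87}]' && python3 -c "
from h import *
snap('w4')
for n in('w1','w2','w3','w4'):
  im,c=load(n); h=cv2.cvtColor(im,cv2.COLOR_BGR2HSV)
  for nm,a,b in(('green',(48,120,60),(80,255,255)),('lime',(25,120,70),(45,255,255)),('red',(170,120,80),(180,255,255)),('red0',(0,150,80),(7,255,255))):
    k,l,s,ct=cv2.connectedComponentsWithStats(cv2.inRange(h,a,b))
    print(n,nm,[(s[i,:5].tolist(),ct[i].round(1).tolist()) for i in range(1,k) if s[i,4]>40])
"
```

```text
time: 2.23
position: [0.5951, -0.2065, 0.2678]
tool_rot: [1.0, 0.002, -0.001, -0.001]
ft_force: [0.2, -1.0, -0.1]
grip_width: 0.0869
grip_force: 0.0
w2 t 2.23 [ 0.5951 -0.2065  0.2678]
time: 2.7
position: [0.5785, -0.045, 0.2836]
tool_rot: [0.996, -0.085, -0.001, -0.002]
ft_force: [-0.9, -1.0, -0.1]
grip_width: 0.0873
grip_force: 0.0
time: 2.87
position: [0.5804, -0.0515, 0.2838]
tool_rot: [0.996, -0.087, 0.001, 0.001]
ft_force: [0.5, -0.4, -1.1]
grip_width: 0.0873
grip_force: 0.0
w3 t 2.87 [ 0.5804 -0.0515  0.2838]
time: 3.33
position: [0.5948, 0.0274, 0.2914]
tool_rot: [0.996, -0.087, 0.0, 0.0]
ft_force: [-1.8, 0.6, -0.0]
grip_width: 0.0867
grip_force: 0.0
w4 t 3.33 [0.5948 0.0274 0.2914]
w1 green [([290, 101, 19, 13, 229], [298.8, 106.8]), ([317, 185, 16, 11, 154], [324.4, 190.0]), ([316, 199, 16, 10, 149], [323.7, 203.2]), ([315, 211, 16, 10, 143], [322.7, 215.9]), ([315, 224, 16, 10, 143], [322.3, 228.1])]
w1 lime [([0, 19, 52, 26, 700], [24.8, 32.0]), ([276, 92, 104, 32, 2530], [327.1, 107.7]), ([306, 149, 41, 16, 577], [325.8, 156.2]), ([5, 156, 3, 68, 96], [6.6, 183.3]), ([17
[... 1222 characters left out ...]
2808], [571.4, 30.9]), ([529, 68, 8, 109, 167], [532.3, 124.8]), ([561, 68, 43, 21, 653], [581.6, 77.7]), ([273, 135, 3, 103, 110], [273.8, 183.8]), ([219, 144, 39, 16, 552], [238.1, 151.3])]
w3 red []
w3 red0 [([209, 10, 20, 28, 523], [218.8, 23.5]), ([231, 218, 16, 10, 158], [238.6, 222.5])]
w4 green [([618, 29, 21, 16, 249], [627.9, 36.5])]
w4 lime [([278, 0, 47, 16, 526], [300.3, 5.6]), ([362, 0, 34, 24, 481], [378.5, 9.1]), ([602, 20, 38, 36, 820], [619.3, 38.0]), ([611, 90, 7, 58, 90], [613.8, 120.7]), ([310, 143, 39, 16, 521], [329.4, 150.6]), ([0, 176, 68, 47, 1422], [30.8, 198.3])]
w4 red []
w4 red0 [([334, 14, 19, 27, 470], [343.1, 27.0]), ([318, 215, 15, 11, 144], [325.0, 220.2])]
```

View pics/w4.png

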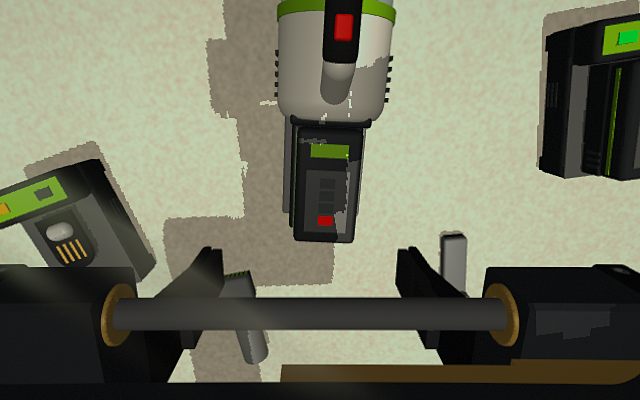

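```bash
cat >> h.py <<'E'
def tri(cs,uvs):
    A=np.zeros((3,3));b=np.zeros(3);
    for c,uv in zip(cs,uvs):
        d=rays(c,[uv])[0]; d/=np.linalg.norm(d); M=np.eye(3)-np.outer(d,d); A+=M; b+=M@c[3]
    X=np.linalg.solve(A,b); return X, max(np.linalg.norm(proj(c,X)[0]-uv) for c,uv in zip(cs,uvs))
E
python3 - <<'E'
from h import *
C={n:load(n)[1] for n in('w1','w2','w3','w4')}
ch={'band':[(325.8,156.2),(416.3,147),(581.6,77.7)],'l1':[(324.4,190),(412.1,180.6),(578.9,113.4)],'l4':[(322.3,228.1),(407.3,218.5),(575.4,153.8)],'hump':[(327.1,107.7),(416.7,99.3),(571.4,30.9)]}
fl={'band':[(56.4,157.3),(238.1,151.3),(329.4,150.6)],'l4':[(54.8,230.3),(238.6,222.5),(325,220.2)]}
for nm,D,vs in(('ch',ch,('w1','w2','w3')),('fl',fl,('w2','w3','w4'))):
    P={}
    for k,v in D.items():
        P[k],e=tri([C[x] for x in vs],v); print(nm,k,P[k].round(4),round(e,2))
    d=P['band']-P['l4']; print('yaw',np.degrees(np.arctan2(d[1],d[0])),np.linalg.norm(d))
z=.097; print('ch rear/front',plane(C['w1'],[(291,249),(352,251),(294,137),(358,137)],z).round(4))
print('fl rear/front',plane(C['w4'],[(295,239),(353,242),(299,128),(365,129)],.114).round(4))
E
python3 - <<'E'
import cv2
im=cv2.imread('pics/w4.png'); cv2.imwrite('pics/w4c.png',cv2.resize(im[100:260,260:400],None,fx=3.7,fy=3.7,interpolation=cv2.INTER_CUBIC))
E
```

```text
ch band [ 0.6356 -0.2989  0.0986] 0.1
ch l1 [ 0.6056 -0.2981  0.0987] 0.14
ch l4 [ 0.5696 -0.2968  0.0987] 0.1
ch hump [ 0.6751 -0.3001  0.0816] 0.19
yaw -1.797122535435605 0.0659690074138217
fl band [0.6276 0.0036 0.1159] 0.07
fl l4 [0.5632 0.0181 0.1162] 0.15
yaw -12.713687866705415 0.06601965586359984
ch rear/front [[ 0.5481 -0.2679  0.097 ]
 [ 0.5464 -0.325   0.097 ]
 [ 0.6515 -0.2716  0.097 ]
 [ 0.6517 -0.326   0.097 ]]
fl rear/front [[ 0.5484  0.0499  0.114 ]
 [ 0.5356 -0.0052  0.114 ]
 [ 0.6516  0.0269  0.114 ]
 [ 0.6407 -0.0304  0.114 ]]
```

View pics/w4c.png

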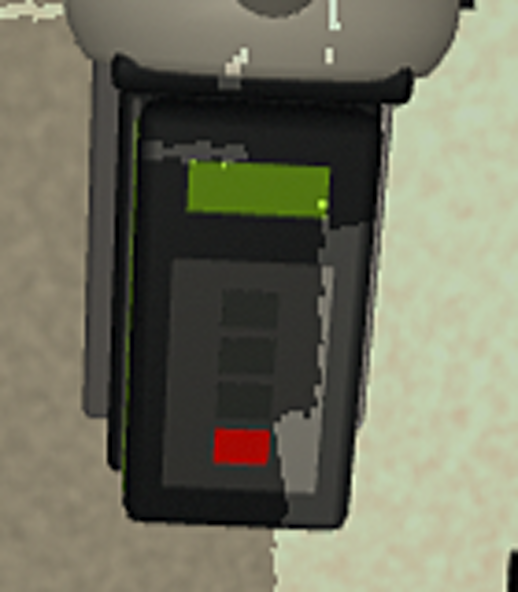

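The enlarged crop shows the flat pack seated with its lime band near (329,150) and its red lamp near (325,220) in the full picture. The triangulated heights fit the text. Next I look at the empty charger.

```bash
python3 -m creep '[{"translation":[-16,-38,0],"roll":-4,"gripper":87},{"translation":[-32,-76,4],"roll":-8,"gripper":87},{"translation":[-48,-114,8],"roll":-12,"gripper":87},{"translation":[-64,-150,12],"roll":-16,"gripper":87},{"translation":[-76,-180,16],"roll":-22,"gripper":87}]' && python3 -m creep '[{"translation":[-20,-20,10],"roll":0,"gripper":87},{"translation":[-20,-30,20],"roll":0,"gripper":87},{"translation":[-20,-30,20],"roll":0,"gripper":87},{"translation":[-20,-30,20],"roll":0,"gripper":87}]' && python3 -c "
from h import *
snap('w5')" && python3 -m creep '[{"translation":[5,-30,0],"roll":0,"gripper":87},{"translation":[20,-60,0],"roll":0,"gripper":87},{"translation":[20,-80,0],"roll":0,"gripper":87},{"translation":[20,-80,0],"roll":0,"gripper":87},{"translation":[20,-80,0],"roll":0,"gripper":87}]' && python3 -c "
from h import *
snap('w6')
for n in('w5','w6'):
  im,c=load(n); h=cv2.cvtColor(im,cv2.COLOR_BGR2HSV)
  for nm,a,b in(('lime',(25,120,50),(48,255,255)),('gold',(12,100,80),(24,255,255)),('silver',(0,0,110),(180,70,255))):
    k,l,s,ct=cv2.connectedComponentsWithStats(cv2.inRange(h,a,b))
    print(n,nm,[(s[i,:5].tolist(),ct[i].round(1).tolist()) for i in range(1,k) if 40<s[i,4]<4000 and s[i,1]<260])
"
```

```text
time: 3.8
position: [0.5501, 0.2192, 0.2753]
tool_rot: [0.994, 0.106, -0.0, 0.0]
ft_force: [-1.0, 0.2, 0.9]
grip_width: 0.0868
grip_force: 0.0
time: 4.13
position: [0.5253, 0.2429, 0.255]
tool_rot: [0.995, 0.104, -0.0, 0.001]
ft_force: [-0.1, 0.1, 0.6]
grip_width: 0.0871
grip_force: 0.0
w5 t 4.13 [0.5253 0.2429 0.255 ]
time: 4.6
position: [0.5289, 0.3259, 0.2559]
tool_rot: [0.995, 0.105, 0.001, 0.0]
ft_force: [-0.7, 0.9, -0.8]
grip_width: 0.0871
grip_force: 0.0
w6 t 4.6 [0.5289 0.3259 0.2559]
w5 lime [([185, 38, 112, 37, 3295], [238.6, 55.9]), ([526, 104, 78, 110, 546], [564.2, 157.2]), ([615, 122, 25, 28, 423], [629.1, 134.8])]
w5 gold [([233, 127, 4, 24, 82], [234.3, 139.2]), ([241, 127, 4, 24, 75], [242.9, 137.0]), ([250, 127, 4, 25, 92], [251.4, 139.2]), ([259, 128, 3, 24, 72], [260.0, 139.5]), ([0, 241, 84, 26, 1492], [41.2, 255.6])]
w5 silver [([581, 0, 59, 97, 3177], [618.4, 54.8]), ([465, 72, 76, 125, 863], [499.9, 136.5]), ([232, 101, 27, 15, 313], [245.0, 108.3])]
w6 lime [([285, 67, 108, 34, 2818], [337.9, 83.3]), ([612, 197, 28, 38, 206], [626.5, 217.1])]
w6 gold [([33, 2, 80, 71, 3991], [69.5, 37.7]), ([299, 76, 20, 14, 228], [308.2, 82.5]), ([318, 149, 4, 24, 78], [319.6, 160.7]), ([326, 150, 5, 23, 78], [327.9, 161.2]), ([334, 150, 5, 23, 76], [336.2, 160.7]), ([343, 150, 4, 23, 74], [344.5, 161.0])]
w6 silver [([0, 24, 21, 30, 473], [8.7, 38.4]), ([18, 51, 31, 17, 199], [36.9, 60.1]), ([534, 95, 82, 122, 748], [571.2, 157.2]), ([355, 108, 12, 8, 65], [361.2, 111.0]), ([318, 127, 28, 12, 249], [332.3, 132.4])]
```

View pics/w6.png

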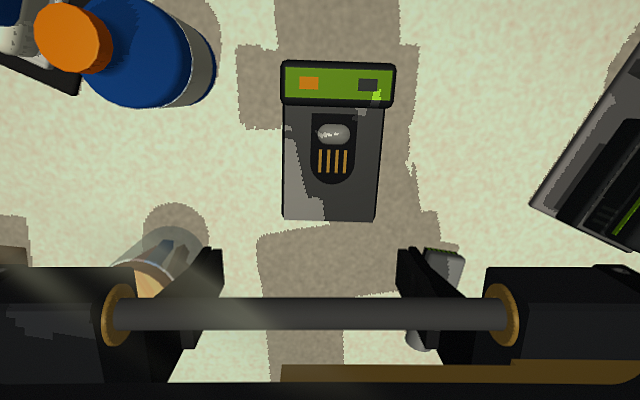

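The empty charger appears with its lime hump at (338,84), catch nub at (332,132), gold contacts near (332,161) and rear deck edge at row 220. The detergent bottle stands to its left.

```bash
python3 - <<'E'
from h import *
C={n:load(n)[1] for n in('w5','w6')}
gold5=np.mean([(234.3,139.2),(242.9,139.2),(251.4,139.2),(260,139.5)],0); gold6=np.mean([(319.6,160.7),(327.9,161.2),(336.2,160.7),(344.5,161)],0)
P={}
def hump(n):
    im,c=load(n); h=cv2.cvtColor(im,cv2.COLOR_BGR2HSV); m=cv2.inRange(h,(8,90,50),(48,255,255))
    k,l,s,ct=cv2.connectedComponentsWithStats(m); i=[j for j in range(1,k) if s[j,4]>2000 and s[j,2]<130 and s[j,2]>95][0]
    r=cv2.minAreaRect(np.argwhere(l==i)[:,::-1].astype(np.float32)); return r
r5,r6=hump('w5'),hump('w6'); print(r5,r6)
for k,a,b in(('nub',(245,108.3),(332.3,132.4)),('gold',gold5,gold6),('hump',r5[0],r6[0])):
    P[k],e=tri([C['w5'],C['w6']],[a,b]); print(k,P[k].round(4),round(e,2))
for n,r in(('w5',r5),('w6',r6)):
    q=plane(C[n],cv2.boxPoints(r),.080); e=[q[(i+1)%4]-q[i] for i in range(4)]
    L=max(e,key=np.linalg.norm); print(n,'hump yaw',np.degrees(np.arctan2(L[1],L[0]))%180-90,q.mean(0).round(4),[round(np.linalg.norm(x),4) for x in e])
    print(n,'nub z62..65',plane(C[n],[(245,108.3) if n=='w5' else (332.3,132.4)],.064).round(4),'gold',plane(C[n],[gold5 if n=='w5' else gold6],.0585).round(4))
print('deck rear',plane(C['w6'],[(284,219),(376,221)],.045).round(4))
q=viewer.camera("top");c=cam("top")
for t in("detergent","peg_jar","stain_remover","crevice_nozzle","brush_nozzle","scoop"):
    for d in viewer.recognise("top",t)[:1]:
        b=d["bbox"]; print(t,round(d["p"],2),plane(c,[(b[0]+b[2]/2,b[1]+b[3]/2)],.1 if t in("detergent","stain_remover","peg_jar") else .02).round(3))
b=viewer.recognise("wrist","detergent")[:1]; print(b, plane(C['w6'],[(145,50)],.13))
E
```

```text
((239.99856567382812, 56.03840637207031), (111.30232238769531, 32.668155670166016), 2.2025980949401855) ((338.17791748046875, 83.26960754394531), (107.37023162841797, 31.082014083862305), 1.8881880044937134)
nub [0.5834 0.3153 0.0604] 0.35
gold [0.5564 0.3092 0.0586] 0.22
hump [0.625  0.3216 0.0842] 0.2
w5 hump yaw 10.09414994214228 [0.625  0.3222 0.08  ] [np.float64(0.0249), np.float64(0.0903), np.float64(0.0249), np.float64(0.0927)]
w5 nub z62..65 [[0.5839 0.3147 0.064 ]] gold [[0.5561 0.3093 0.0585]]
w6 hump yaw 10.164909774626949 [0.6252 0.3212 0.08  ] [np.float64(0.0247), np.float64(0.0899), np.float64(0.0249), np.float64(0.0922)]
w6 nub z62..65 [[0.5833 0.3156 0.064 ]] gold [[0.5566 0.3092 0.0585]]
deck rear [[0.4838 0.3435 0.045 ]
 [0.5019 0.248  0.045 ]]
peg_jar 0.18 [[0.393 0.144 0.1  ]]
stain_remover 0.83 [[ 0.583 -0.45   0.1  ]]
crevice_nozzle 0.7 [[ 0.393 -0.123  0.02 ]]
brush_nozzle 0.91 [[0.401 0.153 0.02 ]]
scoop 0.79 [[ 0.356 -0.494  0.02 ]]
[{'bbox': [32.0, 0.9, 184.0, 104.7], 'p': 0.65}] [[0.61576896 0.46077018 0.13      ]]
```

```bash
python3 -m creep '[{"translation":[0,0,0],"roll":0,"gripper":87},{"translation":[0,0,0],"roll":0,"gripper":87}]' >/dev/null; python3 -c "
from h import *
goto(.593,.0112,.256,np.radians(-12.7))
print(plane(load('w6')[1],[(73,38)],.178))"
```

```text
shift [ -1.4 322.1  -0.4] roll 24.72 (or -155.28 ) q6 1.736
[[0.61215405 0.47937782 0.178     ]]
```

```bash
python3 -m creep '[{"translation":[0,38,0],"roll":0,"gripper":87},{"translation":[0,76,0],"roll":0,"gripper":87},{"translation":[0,114,0],"roll":0,"gripper":87},{"translation":[0,152,0],"roll":0,"gripper":87},{"translation":[0,190,0],"roll":0,"gripper":87}]' >/dev/null&& python3 -m creep '[{"translation":[0,36,0],"roll":6,"gripper":87},{"translation":[0,72,0],"roll":12,"gripper":87},{"translation":[0,108,0],"roll":18,"gripper":87},{"translation":[-1,132,0],"roll":24.7,"gripper":87},{"translation":[-1,132,0],"roll":24.7,"gripper":87}]' >/dev/null&& python3 -m creep '[{"translation":[0,0,20],"roll":0,"gripper":87},{"translation":[0,0,40],"roll":0,"gripper":87},{"translation":[0,0,40],"roll":0,"gripper":87},{"translation":[0,0,40],"roll":0,"gripper":87}]' && python3 -c "
from h import *
goto(.593,.0112,.092,np.radians(-12.7))"
```

```text
time: 6.38
position: [0.5925, 0.0123, 0.2147]
tool_rot: [0.994, -0.11, -0.002, -0.0]
ft_force: [0.6, -0.3, 0.8]
grip_width: 0.0869
grip_force: 0.0
shift [  1.1   1.  122.7] roll 0.1 (or -179.9 ) q6 1.623
```

```bash
python3 -m creep '[{"translation":[1,1,35],"roll":0,"gripper":87},{"translation":[1,1,70],"roll":0,"gripper":87},{"translation":[1,1,100],"roll":0,"gripper":87},{"translation":[1,1,122],"roll":0,"gripper":87},{"translation":[1,1,122],"roll":0,"gripper":87}]' >/dev/null&& python3 -m creep '[{"translation":[0,0,0],"roll":0,"gripper":50},{"translation":[0,0,0],"roll":0,"gripper":50},{"translation":[0,0,0],"roll":0,"gripper":50},{"translation":[0,0,0],"roll":0,"gripper":50},{"translation":[0,0,0],"roll":0,"gripper":50}]' 45 && python3 -m creep '[{"translation":[0,0,0],"roll":0,"gripper":50},{"translation":[0,0,0],"roll":0,"gripper":50},{"translation":[0,0,0],"roll":0,"gripper":50}]'
```

```text
time: 7.22
position: [0.5951, 0.0102, 0.0952]
tool_rot: [0.994, -0.11, 0.002, 0.0]
ft_force: [-0.0, 0.9, -0.6]
grip_width: 0.0614
grip_force: 0.0
time: 7.47
position: [0.5951, 0.0104, 0.0951]
tool_rot: [0.994, -0.111, 0.001, -0.0]
ft_force: [0.3, 1.3, 5.7]
grip_width: 0.0598
grip_force: 45.0
```

```bash
python3 -m creep '[{"translation":[-4,0,0],"roll":0,"gripper":50},{"translation":[-10,0,0],"roll":0,"gripper":50},{"translation":[-20,0,0],"roll":0,"gripper":50},{"translation":[-32,0,0],"roll":0,"gripper":50},{"translation":[-44,0,0],"roll":0,"gripper":50}]' && python3 -m creep '[{"translation":[-12,0,0],"roll":0,"gripper":50},{"translation":[-24,0,0],"roll":0,"gripper":50},{"translation":[-38,0,0],"roll":0,"gripper":50},{"translation":[-38,0,0],"roll":0,"gripper":50},{"translation":[-38,0,0],"roll":0,"gripper":50}]'
```

```text
time: 7.88
position: [0.5551, 0.0191, 0.0952]
tool_rot: [0.994, -0.11, 0.005, 0.0]
ft_force: [5.4, -1.1, 2.4]
grip_width: 0.06
grip_force: 45.0
time: 8.3
position: [0.514, 0.0284, 0.0948]
tool_rot: [0.994, -0.11, 0.001, 0.0]
ft_force: [-1.6, -0.0, 10.1]
grip_width: 0.0594
grip_force: 45.0
```

```bash
python3 -m creep '[{"translation":[0,0,-20],"roll":0,"gripper":50},{"translation":[0,0,-50],"roll":0,"gripper":50},{"translation":[0,0,-80],"roll":0,"gripper":50},{"translation":[0,0,-110],"roll":0,"gripper":50},{"translation":[0,0,-110],"roll":0,"gripper":50}]' && python3 -c "
from h import *
snap('w7'); h=np.radians(11); d=np.array([np.cos(h),np.sin(h)]); p=np.array([.5514,.3079])-.083*d; print(p)
goto(p[0],p[1],.205,h)"
```

```text
time: 8.72
position: [0.5164, 0.028, 0.2078]
tool_rot: [0.994, -0.11, 0.004, 0.0]
ft_force: [2.6, 0.2, -4.8]
grip_width: 0.06
grip_force: 45.0
w7 t 8.72 [0.5164 0.028  0.2078]
[0.46992494 0.29206285]
shift [-101.9 -247.6   -0. ] roll -23.66 (or 156.34 ) q6 1.63
```

View pics/w7.png

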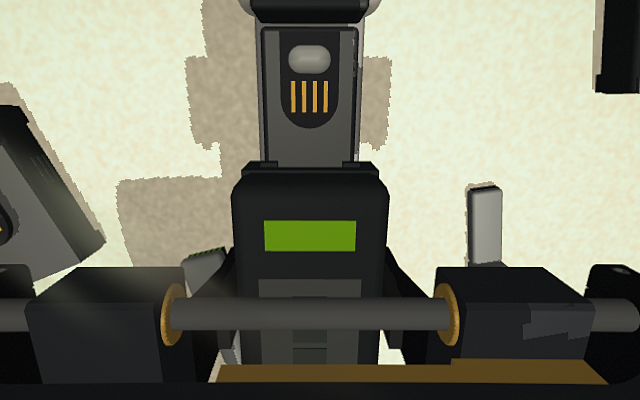

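The pack is held level and centred at column 310. The vacuum rail's nub, at (309,59), lines up ahead of it. The same view will serve as the reference for alignment at the empty charger.

```bash
python3 -m creep '[{"translation":[-14,-34,0],"roll":0,"gripper":50},{"translation":[-28,-68,0],"roll":0,"gripper":50},{"translation":[-42,-102,0],"roll":0,"gripper":50},{"translation":[-56,-136,0],"roll":0,"gripper":50},{"translation":[-70,-170,0],"roll":0,"gripper":50}]' >/dev/null&& python3 -m creep '[{"translation":[-16,-38,0],"roll":-6,"gripper":50},{"translation":[-32,-78,0],"roll":-12,"gripper":50},{"translation":[-32,-78,0],"roll":-18,"gripper":50},{"translation":[-32,-78,0],"roll":-23.7,"gripper":50},{"translation":[-32,-78,0],"roll":-23.7,"gripper":50}]' >/dev/null&& python3 -m creep '[{"translation":[0,0,10],"roll":0,"gripper":50},{"translation":[0,0,10],"roll":0,"gripper":50},{"translation":[0,0,10],"roll":0,"gripper":50}]' && cat >> h.py <<'E'
def rail(n):
    im,c=load(n); im=im[0:210]; h=cv2.cvtColor(im,cv2.COLOR_BGR2HSV); out={}
    for nm,a,b,lo,hi in(('gold',(12,90,70),(26,255,255),40,400),('silver',(0,0,100),(180,70,255),200,1500),('band',(25,120,50),(48,255,255),500,4000)):
        k,l,s,ct=cv2.connectedComponentsWithStats(cv2.inRange(h,a,b))
        out[nm]=[(ct[i].round(1).tolist(),int(s[i,4])) for i in range(1,k) if lo<s[i,4]<hi and 200<ct[i][0]<420]
    print(n,out); return c
E
python3 - <<'E'
from h import *
snap('w8'); rail('w7'); rail('w8')
h=np.radians(11);goto(.4699,.2921,.195,h)
E
```

```text
time: 9.85
position: [0.4679, 0.2915, 0.1916]
tool_rot: [0.995, 0.095, -0.002, 0.001]
ft_force: [0.7, -0.0, -4.4]
grip_width: 0.06
grip_force: 45.0
w8 t 9.85 [0.4679 0.2915 0.1916]
w7 {'gold': [([292.8, 97.2], 148), ([303.5, 96.5], 128), ([314.5, 96.7], 130), ([325.3, 97.1], 136)], 'silver': [([308.9, 58.2], 922)], 'band': []}
w8 {'gold': [([291.5, 83.5], 128), ([302.6, 83.7], 135), ([313.5, 83.8], 138), ([324.6, 83.7], 139)], 'silver': [([249.3, 43.9], 476), ([308.4, 44.7], 961)], 'band': []}
shift [ 1.4 -0.1 -2.7] roll -0.11 (or 179.89 ) q6 1.735
```

View pics/w8.png

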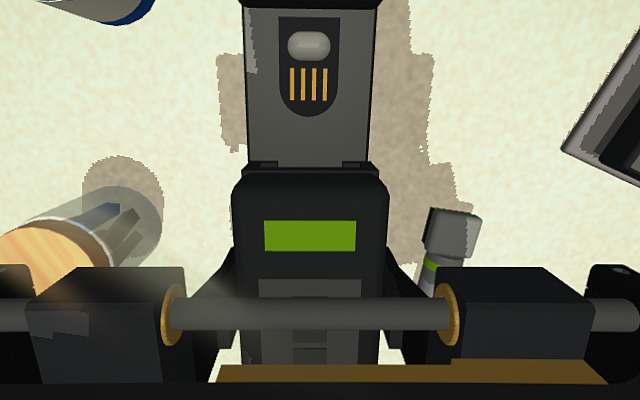

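The pack sits square behind the empty charger's rail, with the nub at (308,45) and the contacts at column 308. Next I lower it.

```bash
python3 -m creep '[{"translation":[1,-0.5,35],"roll":0,"gripper":50},{"translation":[1,-0.5,70],"roll":0,"gripper":50},{"translation":[1,-0.5,95],"roll":0,"gripper":50},{"translation":[1,-0.5,107],"roll":0,"gripper":50},{"translation":[1,-0.5,107],"roll":0,"gripper":50}]' && python3 -m creep '[{"translation":[0,0,3],"roll":0,"gripper":50},{"translation":[0,0,5],"roll":0,"gripper":50},{"translation":[0,0,5],"roll":0,"gripper":50}]'
```

```text
time: 10.32
position: [0.4682, 0.2919, 0.0835]
tool_rot: [0.995, 0.095, -0.003, 0.001]
ft_force: [0.1, 0.3, -3.5]
grip_width: 0.0593
grip_force: 45.0
time: 10.57
position: [0.471, 0.2935, 0.0825]
tool_rot: [0.995, 0.096, 0.001, -0.0]
ft_force: [0.3, 0.3, -4.5]
grip_width: 0.0598
grip_force: 45.0
```

```bash
for i in 1 2; do python3 -m creep '[{"translation":[0,0,1.5],"roll":0,"gripper":50},{"translation":[0,0,1.5],"roll":0,"gripper":50},{"translation":[0,0,1.5],"roll":0,"gripper":50}]'; done
```

```text
time: 10.82
position: [0.4702, 0.2935, 0.0807]
tool_rot: [0.995, 0.096, 0.001, -0.0]
ft_force: [0.7, -0.1, -5.4]
grip_width: 0.0596
grip_force: 45.0
time: 11.07
position: [0.4699, 0.2933, 0.0786]
tool_rot: [0.995, 0.096, -0.0, -0.0]
ft_force: [-0.7, -0.1, -5.4]
grip_width: 0.0597
grip_force: 45.0
```

```bash
for i in 1 2; do python3 -m creep '[{"translation":[0,0,1],"roll":0,"gripper":50},{"translation":[0,0,1],"roll":0,"gripper":50},{"translation":[0,0,1],"roll":0,"gripper":50}]' | grep -E "pos|ft"; done
```

```text
position: [0.47, 0.2934, 0.078]
ft_force: [-2.1, -0.1, -0.7]
position: [0.47, 0.2934, 0.0779]
ft_force: [-3.2, -1.4, 6.8]
```

```bash
python3 -m creep '[{"translation":[6,0,-0.7],"roll":0,"gripper":50},{"translation":[14,0,-0.7],"roll":0,"gripper":50},{"translation":[22,0,-0.7],"roll":0,"gripper":50},{"translation":[30,0,-0.7],"roll":0,"gripper":50},{"translation":[30,0,-0.7],"roll":0,"gripper":50}]' | grep -E "pos|ft";  python3 -m creep '[{"translation":[7,0,0],"roll":0,"gripper":50},{"translation":[14,0,0],"roll":0,"gripper":50},{"translation":[21,0,0],"roll":0,"gripper":50},{"translation":[26,0,0],"roll":0,"gripper":50},{"translation":[26,0,0],"roll":0,"gripper":50}]'
```

```text
position: [0.4998, 0.2992, 0.0781]
ft_force: [-2.5, -0.1, 6.1]
time: 12.4
position: [0.5233, 0.3039, 0.0781]
tool_rot: [0.995, 0.096, -0.002, 0.0]
ft_force: [-4.2, -2.5, 8.7]
grip_width: 0.0593
grip_force: 45.0
```

```bash
python3 -m creep '[{"translation":[6,0,0],"roll":0,"gripper":50},{"translation":[12,0,0],"roll":0,"gripper":50},{"translation":[18,0,0],"roll":0,"gripper":50},{"translation":[22,0,0],"roll":0,"gripper":50},{"translation":[22,0,0],"roll":0,"gripper":50}]' | grep -E "pos|ft";  for i in 1 2; do python3 -m creep '[{"translation":[1,0,0],"roll":0,"gripper":50},{"translation":[2.5,0,0],"roll":0,"gripper":50},{"translation":[2.5,0,0],"roll":0,"gripper":50}]'|grep -E "pos|ft"; done
```

```text
position: [0.544, 0.307, 0.0785]
ft_force: [-5.2, -3.2, 10.9]
position: [0.5474, 0.3077, 0.0786]
ft_force: [-4.2, -4.0, 10.9]
position: [0.5513, 0.3087, 0.0786]
ft_force: [-0.8, -1.3, 7.2]
```

```bash
for i in 1 2 3; do python3 -m creep '[{"translation":[1.5,0,0],"roll":0,"gripper":50},{"translation":[1.5,0,0],"roll":0,"gripper":50},{"translation":[1.5,0,0],"roll":0,"gripper":50}]'|grep -E "pos|ft"; done
```

```text
position: [0.5518, 0.3089, 0.0783]
ft_force: [-2.8, -1.1, 7.9]
position: [0.5525, 0.3091, 0.078]
ft_force: [-4.1, -1.9, 7.1]
position: [0.5529, 0.3092, 0.0779]
ft_force: [-4.7, -2.8, 7.7]
```

```bash
for i in 1 2 3; do python3 -m creep '[{"translation":[1.5,0,0],"roll":0,"gripper":50},{"translation":[1.5,0,0],"roll":0,"gripper":50},{"translation":[1.5,0,0],"roll":0,"gripper":50}]'|grep -E "pos|ft"; done; python3 -c "
from h import *
snap('w9');rail('w9')"
```

```text
position: [0.5533, 0.3093, 0.0779]
ft_force: [-7.6, -2.9, 9.8]
position: [0.5544, 0.3097, 0.0779]
ft_force: [-8.0, -2.7, 10.2]
position: [0.5553, 0.3099, 0.0779]
ft_force: [-9.2, -2.8, 11.7]
w9 t 14.82 [0.5553 0.3099 0.0779]
w9 {'gold': [], 'silver': [], 'band': []}
```

View pics/w9.png

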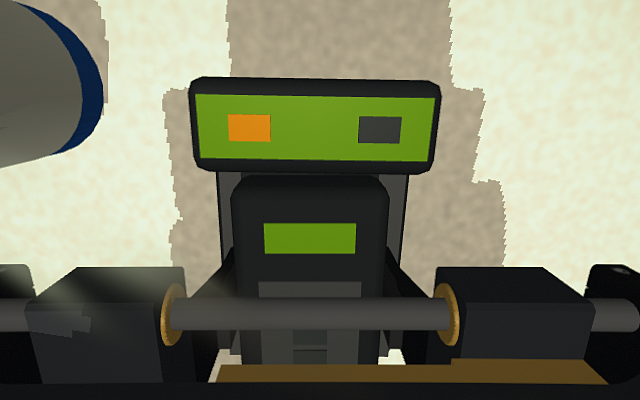

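The view shows the pack band at (310,238) close behind the hump, whose lime top is at (315,128). I'll measure the remaining gap numerically against the busy charger's band-to-hump distance.

```bash
cat >> h.py <<'E'
def gap(n,h=11,dz=0.0015,deck=.045):
    im,c=load(n); m=cv2.inRange(cv2.cvtColor(im,cv2.COLOR_BGR2HSV),(8,90,50),(88,255,255)); m[270:]=0
    k,l,s,ct=cv2.connectedComponentsWithStats(m); r=[]
    for i in range(1,k):
        if s[i,4]>450 and abs(ct[i][0]-325)<110:
            q=cv2.minAreaRect(np.argwhere(l==i)[:,::-1].astype(np.float32)); r.append((q[0],s[i].tolist()))
    r.sort(key=lambda t:t[0][1]); r=[t for t in r if t[1][2]>35][:2]
    H=plane(c,[r[0][0]],deck+.034+dz)[0]; B=plane(c,[r[1][0]],deck+.052+dz)[0]; u=np.array([np.cos(np.radians(h)),np.sin(np.radians(h))])
    print(n,[t[1] for t in r],"gap",round(float((H-B)[:2]@u)*1e3,1),"lat",round(float((H-B)[0]*-u[1]+(H-B)[1]*u[0])*1e3,1),H.round(4),B.round(4))
E
python3 -c "
from h import *
gap('w1',-1.8); gap('w9',11)"
```

```text
w1 [[276, 92, 105, 33, 2811], [306, 149, 41, 16, 602]] gap 39.8 lat -0.1 [ 0.6751 -0.3008  0.0805] [ 0.6352 -0.2994  0.0985]
w9 [[195, 94, 241, 68, 14018], [263, 223, 94, 31, 2850]] gap 38.4 lat -1.9 [0.6255 0.3214 0.0805] [0.5874 0.316  0.0985]
```

```bash
python3 -m creep '[{"translation":[-2,0,-0.5],"roll":0,"gripper":50},{"translation":[-4.5,0,-1],"roll":0,"gripper":50},{"translation":[-4.5,0,-1],"roll":0,"gripper":50}]' |grep -E "pos|ft"; for i in 1 2 3; do python3 -m creep '[{"translation":[-1.5,0,0],"roll":0,"gripper":50},{"translation":[-1.5,0,0],"roll":0,"gripper":50},{"translation":[-1.5,0,0],"roll":0,"gripper":50}]'|grep -E "pos|ft"; done
```

```text
position: [0.555, 0.3098, 0.0783]
ft_force: [-3.0, -2.1, 2.3]
position: [0.5549, 0.3098, 0.0784]
ft_force: [-0.7, -1.0, 3.3]
position: [0.5547, 0.3097, 0.0787]
ft_force: [3.2, -0.9, 1.0]
position: [0.5534, 0.3093, 0.0788]
ft_force: [4.6, -2.2, 2.3]
```

```bash
for i in 1 2; do python3 -m creep '[{"translation":[-1,0,0],"roll":0,"gripper":50},{"translation":[-1,0,0],"roll":0,"gripper":50},{"translation":[-1,0,0],"roll":0,"gripper":50}]'|grep -E "pos|ft"; done; python3 -c "
from h import *
snap('w10');gap('w10',11)"
```

```text
position: [0.552, 0.3091, 0.0787]
ft_force: [5.6, -1.8, 1.5]
position: [0.5511, 0.3089, 0.0788]
ft_force: [4.6, -1.7, 2.0]
w10 t 16.37 [0.5511 0.3089 0.0788]
w10 [[195, 81, 239, 70, 14072], [263, 223, 94, 31, 2851]] gap 43.6 lat -1.5 [0.6255 0.3217 0.0805] [0.5824 0.3148 0.0985]
```

```bash
python3 - <<'E'
from h import *
for n,deck,uvs,h,t in(('w7',.062,[(308.9,58.2),(309,96.9)],-12.7,(.5951,.0104)),('w8',.045,[(308.4,44.7),(308.05,83.7)],11,None)):
    c=load(n)[1]; u=np.array([np.cos(np.radians(h)),np.sin(np.radians(h))])
    for uv,z in zip(uvs,(.018,.0135)):
        X=plane(c,[uv],deck+z)[0][:2]
        print(n,X.round(4),'along',round(float(X@u),4), 'lat',round(float(X[1]*u[0]-X[0]*u[1]),4), 'TCPhome along' if t else '', round(float(np.dot(t,u)),4) if t else '')
u=np.array([np.cos(np.radians(11)),np.sin(np.radians(11))]); print('now',np.dot((.5511,.3089),u),'w9',np.dot((.5553,.3099),u))
E
```

```text
w7 [0.6232 0.0044] along 0.6069 lat 0.1413 TCPhome along 0.5783
w7 [0.5978 0.0101] along 0.5809 lat 0.1412 TCPhome along 0.5783
w8 [0.582 0.314] along 0.6313 lat 0.1971  
w8 [0.557  0.3094] along 0.6058 lat 0.1975  
now 0.5999156394698224 w9 0.6042292826356791
```

```bash
for i in 1 2 3 4 5 6 7 8; do python3 -m creep '[{"translation":[1.2,0,0],"roll":0,"gripper":50},{"translation":[1.2,0,0],"roll":0,"gripper":50},{"translation":[1.2,0,0],"roll":0,"gripper":50}]'|grep -E "pos|ft"; done
```

```text
position: [0.5512, 0.309, 0.0786]
ft_force: [3.8, -2.7, 4.3]
position: [0.5513, 0.309, 0.0784]
ft_force: [2.1, -3.1, 5.1]
position: [0.5516, 0.3091, 0.0783]
ft_force: [0.5, -3.5, 6.6]
position: [0.5519, 0.3093, 0.0781]
ft_force: [0.6, -2.7, 5.9]
position: [0.5523, 0.3094, 0.0779]
ft_force: [-1.3, -1.8, 6.8]
position: [0.5525, 0.3095, 0.0779]
ft_force: [-2.0, -2.7, 7.7]
position: [0.5526, 0.3096, 0.0778]
ft_force: [-4.5, -3.4, 9.7]
position: [0.5528, 0.3096, 0.0778]
ft_force: [-6.3, -3.5, 9.7]
```

```bash
for i in 1 2 3 4 5 6; do python3 -m creep '[{"translation":[1.5,0,-0.3],"roll":0,"gripper":50},{"translation":[1.5,0,-0.3],"roll":0,"gripper":50},{"translation":[1.5,0,-0.3],"roll":0,"gripper":50}]'|grep -E "pos|ft"; done;  python3 -c "
from h import *
snap('w11');gap('w11',11)"
```

```text
position: [0.5534, 0.3098, 0.0779]
ft_force: [-8.2, -3.6, 10.5]
position: [0.5548, 0.3102, 0.0778]
ft_force: [-7.8, -3.2, 8.7]
position: [0.5553, 0.3103, 0.0778]
ft_force: [-9.9, -4.0, 9.0]
position: [0.5553, 0.3103, 0.0779]
ft_force: [-11.1, -3.4, 10.3]
position: [0.5553, 0.3103, 0.0779]
ft_force: [-13.4, -4.9, 9.8]
position: [0.5554, 0.3103, 0.0779]
ft_force: [-14.9, -4.5, 10.6]
w11 t 19.92 [0.5554 0.3103 0.0779]
w11 [[195, 94, 243, 69, 14180], [263, 224, 94, 32, 2949]] gap 38.4 lat -2.3 [0.6256 0.3215 0.0805] [0.5875 0.3164 0.0985]
```

```bash
python3 -m creep '[{"translation":[-4,0,-1],"roll":0,"gripper":50},{"translation":[-8,0,-2.5],"roll":0,"gripper":50},{"translation":[-8,0,-3],"roll":0,"gripper":50},{"translation":[-8,0,-3],"roll":0,"gripper":50}]'|grep -E "pos|ft"; for i in 1 2 3 4; do python3 -m creep '[{"translation":[-1,0,0],"roll":0,"gripper":50},{"translation":[-1,0,0],"roll":0,"gripper":50},{"translation":[-1,0,0],"roll":0,"gripper":50}]'|grep -E "pos|ft"; done;  python3 -c "
from h import *
snap('w12');gap('w12',11)"
```

```text
position: [0.5553, 0.3096, 0.0799]
ft_force: [-3.1, -3.5, -14.6]
position: [0.5554, 0.3096, 0.08]
ft_force: [-3.7, -2.9, -23.5]
position: [0.5554, 0.3096, 0.08]
ft_force: [-1.6, -3.1, -27.5]
position: [0.5553, 0.3096, 0.08]
ft_force: [-0.9, -1.7, -28.3]
position: [0.5553, 0.3096, 0.0801]
ft_force: [0.6, -2.1, -29.5]
w12 t 21.3 [0.5553 0.3096 0.0801]
w12 [[196, 94, 236, 67, 13511], [264, 222, 93, 32, 2926]] gap 39.4 lat -1.2 [0.6254 0.3216 0.0805] [0.5865 0.3153 0.0985]
```

```bash
python3 -m creep '[{"translation":[0,0,2],"roll":0,"gripper":50},{"translation":[0,0,2.5],"roll":0,"gripper":50},{"translation":[0,0,2.5],"roll":0,"gripper":50},{"translation":[0,0,2.5],"roll":0,"gripper":50}]'|grep -E "pos|ft"; for i in 1 2 3 4 5; do python3 -m creep '[{"translation":[-1,0,0],"roll":0,"gripper":50},{"translation":[-1,0,0],"roll":0,"gripper":50},{"translation":[-1,0,0],"roll":0,"gripper":50}]'|grep -E "pos|ft"; done;  python3 -c "
from h import *
snap('w13');gap('w13',11)"
```

```text
position: [0.5554, 0.3096, 0.08]
ft_force: [-2.1, -4.3, -20.4]
position: [0.5553, 0.3097, 0.08]
ft_force: [1.3, -4.1, -25.1]
position: [0.5553, 0.3096, 0.0801]
ft_force: [1.9, -4.9, -26.2]
position: [0.5553, 0.3096, 0.0801]
ft_force: [5.1, -3.3, -27.6]
position: [0.5553, 0.3096, 0.0801]
ft_force: [6.3, -4.1, -28.4]
position: [0.5552, 0.3096, 0.0801]
ft_force: [7.2, -3.6, -31.4]
w13 t 22.93 [0.5552 0.3096 0.0801]
w13 [[197, 93, 235, 67, 13347], [264, 220, 93, 32, 2838]] gap 39.1 lat -1.3 [0.6254 0.3216 0.0805] [0.5868 0.3154 0.0985]
```

```bash
for i in 1 2 3; do python3 -m creep '[{"translation":[0,0,2],"roll":0,"gripper":50},{"translation":[0,0,2],"roll":0,"gripper":50},{"translation":[0,0,2],"roll":0,"gripper":50}]'|grep -E "pos|ft|rot"; done
```

```text
position: [0.5551, 0.3096, 0.0801]
tool_rot: [0.995, 0.096, 0.005, -0.001]
ft_force: [4.4, -3.2, -20.7]
position: [0.555, 0.3098, 0.0798]
tool_rot: [0.995, 0.096, 0.005, -0.001]
ft_force: [1.1, -5.6, -9.8]
position: [0.555, 0.3101, 0.0784]
tool_rot: [0.995, 0.096, 0.005, -0.001]
ft_force: [1.9, -4.2, 1.6]
```

```bash
for i in 1 2 3 4; do python3 -m creep '[{"translation":[-1,0,0],"roll":0,"gripper":50},{"translation":[-1,0,0],"roll":0,"gripper":50},{"translation":[-1,0,0],"roll":0,"gripper":50}]'|grep -E "pos|ft"; done
```

```text
position: [0.555, 0.3102, 0.0784]
ft_force: [3.8, -5.1, 1.6]
position: [0.5549, 0.3101, 0.0786]
ft_force: [4.0, -4.9, 1.7]
position: [0.5546, 0.3101, 0.0787]
ft_force: [4.9, -3.7, 0.6]
position: [0.5537, 0.3099, 0.0787]
ft_force: [5.6, -4.0, 1.2]
```

```bash
python3 -m creep '[{"translation":[2,0,0],"roll":0,"gripper":50},{"translation":[4,0,0],"roll":0,"gripper":50},{"translation":[6,0,0],"roll":0,"gripper":50},{"translation":[8,0,0],"roll":0,"gripper":50},{"translation":[8,0,0],"roll":0,"gripper":50}]'|grep -E "pos|ft"; python3 -m creep '[{"translation":[-1,0,0],"roll":0,"gripper":50},{"translation":[-2.5,0,0],"roll":0,"gripper":50},{"translation":[-2.5,0,0],"roll":0,"gripper":50},{"translation":[-2.5,0,0],"roll":0,"gripper":50}]'|grep -E "pos|ft"
```

```text
position: [0.5542, 0.3101, 0.078]
ft_force: [-6.6, -6.0, 11.8]
position: [0.5542, 0.31, 0.078]
ft_force: [-1.8, -5.0, 9.2]
```

```bash
python3 -m creep '[{"translation":[-1,0,-1],"roll":0,"gripper":50},{"translation":[-1,0,-1],"roll":0,"gripper":50}]'|grep -E "pos|ft"; python3 -m creep '[{"translation":[0,0,0],"roll":0,"gripper":70},{"translation":[0,0,0],"roll":0,"gripper":87},{"translation":[0,0,0],"roll":0,"gripper":87},{"translation":[0,0,0],"roll":0,"gripper":87},{"translation":[0,0,0],"roll":0,"gripper":87}]';  python3 -m creep '[{"translation":[0,0,-20],"roll":0,"gripper":87},{"translation":[0,0,-50],"roll":0,"gripper":87},{"translation":[0,0,-85],"roll":0,"gripper":87},{"translation":[0,0,-125],"roll":0,"gripper":87},{"translation":[0,0,-125],"roll":0,"gripper":87}]'; python3 -c "
from h import *
snap('w14');gap('w14',11);goto(.600,-.2978,.205,np.radians(-1.8))"
```

```text
position: [0.5541, 0.3101, 0.078]
ft_force: [1.8, -4.1, 6.6]
time: 26.07
position: [0.5511, 0.3097, 0.0752]
tool_rot: [0.995, 0.096, -0.0, -0.0]
ft_force: [-0.1, 1.2, -0.5]
grip_width: 0.0831
grip_force: 0.0
time: 26.48
position: [0.5561, 0.3114, 0.2087]
tool_rot: [0.995, 0.096, 0.008, -0.002]
ft_force: [1.2, 0.2, 0.1]
grip_width: 0.0872
grip_force: 0.0
w14 t 26.48 [0.5561 0.3114 0.2087]
w14 [[253, 100, 124, 36, 3872], [288, 166, 47, 18, 801]] gap 39.5 lat -2.3 [0.6251 0.3216 0.0805] [0.5859 0.3163 0.0985]
shift [-71.9 606.   -1.6] roll 12.84 (or -167.16 ) q6 1.713
```

```bash
python3 -m creep '[{"translation":[-4,40,-10],"roll":0,"gripper":87},{"translation":[-8,80,-20],"roll":0,"gripper":87},{"translation":[-13,120,-20],"roll":0,"gripper":87},{"translation":[-18,160,-20],"roll":0,"gripper":87},{"translation":[-24,200,-20],"roll":0,"gripper":87}]' >/dev/null; python3 -m creep '[{"translation":[-5,40,0],"roll":0,"gripper":87},{"translation":[-10,80,0],"roll":0,"gripper":87},{"translation":[-14,120,0],"roll":0,"gripper":87},{"translation":[-19,160,0],"roll":0,"gripper":87},{"translation":[-24,200,0],"roll":0,"gripper":87}]' >/dev/null; python3 -m creep '[{"translation":[-5,40,0],"roll":0,"gripper":87},{"translation":[-10,80,0],"roll":0,"gripper":87},{"translation":[-14,120,0],"roll":4,"gripper":87},{"translation":[-19,160,0],"roll":8,"gripper":87},{"translation":[-24,206,0],"roll":12.8,"gripper":87}]' >/dev/null;  python3 -m creep '[{"translation":[0,0,0],"roll":0,"gripper":87},{"translation":[0,0,0],"roll":0,"gripper":87},{"translation":[0,0,0],"roll":0,"gripper":87}]'|grep -E "time|pos|ft"; python3 -c "
from h import *
snap('w15');gap('w15',-1.8);goto(.600,-.2978,.078,np.radians(-1.8))"
```

```text
time: 28.03
position: [0.5954, -0.2939, 0.2187]
ft_force: [0.8, 0.7, 0.1]
w15 t 28.03 [ 0.5954 -0.2939  0.2187]
w15 [[255, 83, 122, 34, 3787], [293, 148, 46, 17, 768]] gap 39.9 lat -0.0 [ 0.6752 -0.3004  0.0805] [ 0.6353 -0.2992  0.0985]
shift [  4.9   4.9 141.1] roll 0.08 (or -179.92 ) q6 0.975
```

```bash
python3 -m creep '[{"translation":[5,4.5,35],"roll":0,"gripper":87},{"translation":[5,4.5,70],"roll":0,"gripper":87},{"translation":[5,4.5,105],"roll":0,"gripper":87},{"translation":[5,4.5,130],"roll":0,"gripper":87},{"translation":[5,4.5,140],"roll":0,"gripper":87}]' |grep -E "pos|ft"; python3 -m creep '[{"translation":[0,0,0],"roll":0,"gripper":87},{"translation":[0,0,0],"roll":0,"gripper":50},{"translation":[0,0,0],"roll":0,"gripper":50},{"translation":[0,0,0],"roll":0,"gripper":50},{"translation":[0,0,0],"roll":0,"gripper":50}]' 50 |grep -E "pos|ft"; python3 -m creep '[{"translation":[0,0,0],"roll":0,"gripper":50},{"translation":[0,0,0],"roll":0,"gripper":50},{"translation":[0,0,0],"roll":0,"gripper":50},{"translation":[0,0,0],"roll":0,"gripper":50}]'
```

```text
position: [0.5987, -0.2952, 0.076]
ft_force: [-0.1, 0.5, -0.2]
position: [0.6023, -0.3, 0.0827]
ft_force: [-0.2, 0.0, -0.1]
time: 29.25
position: [0.6018, -0.2993, 0.0821]
tool_rot: [1.0, -0.016, 0.001, -0.0]
ft_force: [-0.2, 2.2, 6.7]
grip_width: 0.0594
grip_force: 50.0
```

```bash
for i in 1 2 3 4 5; do python3 -m creep '[{"translation":[-2,0,0],"roll":0,"gripper":50},{"translation":[-3,0,0],"roll":0,"gripper":50}]'|grep -E "pos|ft"; done
```

```text
position: [0.6006, -0.2996, 0.0821]
ft_force: [6.0, 2.2, 5.0]
position: [0.5994, -0.2996, 0.0824]
ft_force: [9.6, 4.0, 4.2]
position: [0.5981, -0.2994, 0.0829]
ft_force: [11.3, 4.7, 4.9]
position: [0.5962, -0.299, 0.0832]
ft_force: [13.2, 6.3, 4.0]
position: [0.5902, -0.2984, 0.0827]
ft_force: [5.9, 4.9, 6.9]
```

```bash
python3 -m creep '[{"translation":[-14,0,0],"roll":0,"gripper":50},{"translation":[-28,0,0],"roll":0,"gripper":50},{"translation":[-42,0,0],"roll":0,"gripper":50},{"translation":[-56,0,0],"roll":0,"gripper":50},{"translation":[-70,0,0],"roll":0,"gripper":50}]'|grep -E "pos|ft"; python3 -m creep '[{"translation":[0,0,0],"roll":0,"gripper":50},{"translation":[0,0,-20],"roll":0,"gripper":50},{"translation":[0,0,-55],"roll":0,"gripper":50},{"translation":[0,0,-95],"roll":0,"gripper":50},{"translation":[0,0,-130],"roll":0,"gripper":50}]' |grep -E "time|pos|ft";python3 -m creep '[{"translation":[0,0,0],"roll":0,"gripper":50},{"translation":[0,0,0],"roll":0,"gripper":50}]' |grep -E "time|pos|ft"; python3 -c "
from h import *
snap('w16');rail('w16');gap('w16',-1.8);h=np.radians(-12.7);goto(.5951-.083*np.cos(h),.0104-.083*np.sin(h),.215,h)"
```

```text
position: [0.5183, -0.2985, 0.0819]
ft_force: [3.1, -0.2, 3.2]
time: 30.92
position: [0.5149, -0.2965, 0.2108]
ft_force: [-0.2, -1.0, -3.7]
time: 31.08
position: [0.5164, -0.2976, 0.2119]
ft_force: [-1.1, 0.5, -5.2]
w16 t 31.08 [ 0.5164 -0.2976  0.2119]
w16 {'gold': [([291.1, 87.9], 142), ([301.3, 87.7], 133), ([311.5, 88.5], 120), ([321.5, 88.5], 120)], 'silver': [([306.0, 52.3], 816)], 'band': []}Traceback (most recent call last):
  File "<string>", line 3, in <module>
    snap('w16');rail('w16');gap('w16',-1.8);h=np.radians(-12.7);goto(.5951-.083*np.cos(h),.0104-.083*np.sin(h),.215,h)
                            ~~~^^^^^^^^^^^^
  File "h.py", line 49, in gap
    H=plane(c,[r[0][0]],deck+.034+dz)[0]; B=plane(c,[r[1][0]],deck+.052+dz)[0]; u=np.array([np.cos(np.radians(h)),np.sin(np.radians(h))])
                                                     ~^^^
IndexError: list index out of range
```

```bash
cat >> h.py <<'E'
def band(n):
    im,c=load(n); m=cv2.inRange(cv2.cvtColor(im,cv2.COLOR_BGR2HSV),(25,120,50),(48,255,255)); m[:200]=0;m[270:]=0;m[:,:230]=0;m[:,400:]=0
    print(n,'band',cv2.minAreaRect(np.argwhere(m)[:,::-1].astype(np.float32)))
E
python3 -c "
from h import *
band('w7');band('w8');band('w16');h=np.radians(-12.7);goto(.5951-.085*np.cos(h),.0104-.085*np.sin(h),.215,h)"
```

```text
w7 band ((309.4999694824219, 235.5), (90.99998474121094, 30.999996185302734), -0.0)
w8 band ((310.0, 235.5), (31.0, 92.0), 90.0)
w16 band ((309.5, 230.0), (30.0, 89.0), 90.0)
shift [ -13.  -325.2   -5. ] roll 10.93 (or -169.07 ) q6 0.892
```

```bash
python3 -m creep '[{"translation":[0,-36,0],"roll":0,"gripper":50},{"translation":[0,-74,0],"roll":0,"gripper":50},{"translation":[-4,-112,-5],"roll":0,"gripper":50},{"translation":[-8,-150,-5],"roll":0,"gripper":50},{"translation":[-13,-188,-5],"roll":0,"gripper":50}]' >/dev/null; python3 -m creep '[{"translation":[0,-36,0],"roll":3,"gripper":50},{"translation":[0,-74,0],"roll":6,"gripper":50},{"translation":[0,-110,0],"roll":9,"gripper":50},{"translation":[0,-137,0],"roll":10.9,"gripper":50},{"translation":[0,-137,0],"roll":10.9,"gripper":50}]' >/dev/null;  python3 -m creep '[{"translation":[0,0,0],"roll":0,"gripper":50},{"translation":[0,0,0],"roll":0,"gripper":50},{"translation":[0,0,0],"roll":0,"gripper":50}]'|grep -E "time|pos|ft"; python3 -c "
from h import *
snap('w17');rail('w17');band('w17');h=np.radians(-12.7);goto(.5951-.083*np.cos(h),.0104-.083*np.sin(h),.100,h)"
```

```text
time: 32.22
position: [0.5127, 0.0274, 0.2143]
ft_force: [0.1, 0.4, -4.2]
w17 t 32.22 [0.5127 0.0274 0.2143]
w17 {'gold': [([290.8, 90.2], 144), ([301.5, 89.5], 128), ([312.0, 89.3], 158), ([322.7, 88.7], 138)], 'silver': [([306.6, 51.3], 904)], 'band': []}
w17 band ((309.5, 230.0), (30.0, 89.0), 90.0)
shift [  1.1  -1.7 114.6] roll -0.06 (or 179.94 ) q6 1.629
```

```bash
python3 -m creep '[{"translation":[0,-1.6,30],"roll":0,"gripper":50},{"translation":[0,-1.6,65],"roll":0,"gripper":50},{"translation":[0,-1.6,95],"roll":0,"gripper":50},{"translation":[0,-1.6,112],"roll":0,"gripper":50},{"translation":[0,-1.6,112],"roll":0,"gripper":50}]' >/dev/null; for i in 1 2 3 4; do python3 -m creep '[{"translation":[0,0,1],"roll":0,"gripper":50},{"translation":[0,0,1],"roll":0,"gripper":50}]'|grep -E "time|pos|ft"; done
```

```text
time: 32.85
position: [0.5146, 0.0291, 0.1032]
ft_force: [0.1, 0.4, -3.0]
time: 33.02
position: [0.5146, 0.0297, 0.1027]
ft_force: [0.9, 0.1, -3.7]
time: 33.18
position: [0.514, 0.03, 0.1012]
ft_force: [0.5, 0.7, -4.3]
time: 33.35
position: [0.5137, 0.0301, 0.0997]
ft_force: [-0.1, 0.0, -4.3]
```

```bash
for i in 1 2; do python3 -m creep '[{"translation":[0,0,0.8],"roll":0,"gripper":50},{"translation":[0,0,0.8],"roll":0,"gripper":50},{"translation":[0,0,0.8],"roll":0,"gripper":50}]'|grep -E "time|pos|ft"; done
```

```text
time: 33.6
position: [0.5136, 0.0301, 0.0987]
ft_force: [-0.1, -0.6, -3.9]
time: 33.85
position: [0.5136, 0.0301, 0.0985]
ft_force: [-1.0, 0.3, 3.4]
```

```bash
python3 -m creep '[{"translation":[7,0,0],"roll":0,"gripper":50},{"translation":[15,0,0],"roll":0,"gripper":50},{"translation":[23,0,0],"roll":0,"gripper":50},{"translation":[30,0,0],"roll":0,"gripper":50},{"translation":[30,0,0],"roll":0,"gripper":50}]' | grep -E "pos|ft";  python3 -m creep '[{"translation":[8,0,0],"roll":0,"gripper":50},{"translation":[16,0,0],"roll":0,"gripper":50},{"translation":[24,0,0],"roll":0,"gripper":50},{"translation":[32,0,0],"roll":0,"gripper":50},{"translation":[32,0,0],"roll":0,"gripper":50}]' |grep -E "pos|ft"; for i in 1 2 3; do python3 -m creep '[{"translation":[2,0,0],"roll":0,"gripper":50},{"translation":[4,0,0],"roll":0,"gripper":50}]'|grep -E "pos|ft"; done
```

```text
position: [0.5407, 0.024, 0.0988]
ft_force: [-6.8, 2.0, 12.2]
position: [0.5669, 0.0182, 0.0988]
ft_force: [-15.0, 3.3, 19.2]
position: [0.5673, 0.0182, 0.0988]
ft_force: [-23.1, 3.5, 25.0]
position: [0.5744, 0.016, 0.0989]
ft_force: [-10.3, -1.5, 12.9]
position: [0.5829, 0.0139, 0.0992]
ft_force: [-7.8, -0.6, 10.9]
```

```bash
for i in 1 2 3 4 5 6; do python3 -m creep '[{"translation":[1.2,0,-0.1],"roll":0,"gripper":50},{"translation":[2.2,0,-0.1],"roll":0,"gripper":50}]'|grep -E "pos|ft"; done
```

```text
position: [0.586, 0.0132, 0.0993]
ft_force: [-5.7, -0.8, 11.7]
position: [0.5896, 0.0125, 0.0996]
ft_force: [-2.7, -1.7, 9.3]
position: [0.5925, 0.0121, 0.0994]
ft_force: [-3.4, -0.4, 7.8]
position: [0.5933, 0.012, 0.099]
ft_force: [-3.6, 1.0, 8.0]
position: [0.5937, 0.0119, 0.0989]
ft_force: [-8.0, 1.0, 10.1]
position: [0.5944, 0.0118, 0.0989]
ft_force: [-8.8, 1.3, 11.6]
```

```bash
for i in 1 2 3 4 5 6 7; do python3 -m creep '[{"translation":[0.8,0,-0.1],"roll":0,"gripper":50},{"translation":[1.6,0,-0.1],"roll":0,"gripper":50}]'|grep -E "pos|ft"; done; python3 -c "
from h import *
snap('w18');band('w18')"
```

```text
position: [0.5961, 0.0115, 0.0989]
ft_force: [-8.3, 1.4, 10.4]
position: [0.5966, 0.0115, 0.0989]
ft_force: [-9.9, 2.0, 12.2]
position: [0.5967, 0.0114, 0.0989]
ft_force: [-13.5, 2.5, 13.4]
position: [0.5967, 0.0114, 0.0989]
ft_force: [-16.3, 3.2, 16.0]
position: [0.5967, 0.0114, 0.0989]
ft_force: [-19.2, 2.4, 18.5]
position: [0.5968, 0.0114, 0.0989]
ft_force: [-22.5, 4.0, 19.5]
position: [0.5969, 0.0114, 0.0988]
ft_force: [-23.6, 4.9, 21.8]
w18 t 37.35 [0.5969 0.0114 0.0988]
w18 band ((310.0, 233.5), (29.0, 90.0), 90.0)
```

```bash
python3 -m creep '[{"translation":[-4,0,0],"roll":0,"gripper":50},{"translation":[-8,0,0],"roll":0,"gripper":50},{"translation":[-12,0,0],"roll":0,"gripper":50},{"translation":[-12,0,0],"roll":0,"gripper":50}]'|grep -E "pos|ft"; for i in 1 2 3 4; do python3 -m creep '[{"translation":[-1,0,0],"roll":0,"gripper":50},{"translation":[-2,0,0],"roll":0,"gripper":50}]'|grep -E "time|pos|ft"; done
```

```text
position: [0.5964, 0.0114, 0.0993]
ft_force: [-4.8, 0.6, 4.1]
time: 37.9
position: [0.5964, 0.0115, 0.0993]
ft_force: [-1.5, 0.7, 4.8]
time: 38.07
position: [0.5961, 0.0115, 0.0998]
ft_force: [1.2, -0.1, 4.5]
time: 38.23
position: [0.5957, 0.0115, 0.1]
ft_force: [5.5, -2.0, 0.3]
time: 38.4
position: [0.5944, 0.0116, 0.1]
ft_force: [6.8, -2.0, 0.6]
```

```bash
for i in 1 2; do python3 -m creep '[{"translation":[-0.8,0,0],"roll":0,"gripper":50},{"translation":[-1.2,0,0],"roll":0,"gripper":50}]'|grep -E "time|pos|ft"; done
```

```text
time: 38.57
position: [0.5933, 0.0118, 0.1]
ft_force: [6.5, -2.4, 0.9]
time: 38.73
position: [0.5922, 0.012, 0.1]
ft_force: [8.1, -2.2, 0.3]
```

```bash
python3 -m creep '[{"translation":[4,0,0],"roll":0,"gripper":50},{"translation":[8,0,0],"roll":0,"gripper":50},{"translation":[11,0,0.5],"roll":0,"gripper":50},{"translation":[14,0,0.5],"roll":0,"gripper":50},{"translation":[14,0,0.5],"roll":0,"gripper":50}]'|grep -E "pos|ft"; python3 -m creep '[{"translation":[2,0,0],"roll":0,"gripper":50},{"translation":[4,0,0],"roll":0,"gripper":50},{"translation":[5,0,0],"roll":0,"gripper":50},{"translation":[5,0,0],"roll":0,"gripper":50}]'|grep -E "pos|ft"
```

```text
position: [0.5956, 0.0116, 0.0988]
ft_force: [-9.8, 0.6, 15.0]
position: [0.5968, 0.0114, 0.0988]
ft_force: [-16.4, 1.4, 19.4]
```

Back at the stop. I'll unload, release and lift, then check the gap numerically.

```bash
python3 -m creep '[{"translation":[-4,0,-0.3],"roll":0,"gripper":50},{"translation":[-9,0,-0.6],"roll":0,"gripper":50},{"translation":[-9.5,0,-0.6],"roll":0,"gripper":50},{"translation":[-9.5,0,-0.6],"roll":0,"gripper":50}]'|grep -E "pos|ft"; python3 -m creep '[{"translation":[0,0,0],"roll":0,"gripper":70},{"translation":[0,0,0],"roll":0,"gripper":87},{"translation":[0,0,0],"roll":0,"gripper":87},{"translation":[0,0,0],"roll":0,"gripper":87},{"translation":[0,0,0],"roll":0,"gripper":87}]'|grep -E "pos|ft|width";  python3 -m creep '[{"translation":[0,0,-20],"roll":0,"gripper":87},{"translation":[0,0,-55],"roll":0,"gripper":87},{"translation":[0,0,-95],"roll":0,"gripper":87},{"translation":[0,0,-135],"roll":0,"gripper":87},{"translation":[0,0,-135],"roll":0,"gripper":87}]'|grep -E "time|pos|ft"; python3 - <<'E'
from h import *
snap('w19')
for n in('w3','w4','w19'):
    im,c=load(n); m=cv2.inRange(cv2.cvtColor(im,cv2.COLOR_BGR2HSV),(25,120,50),(48,255,255)); k,l,s,ct=cv2.connectedComponentsWithStats(m)
    for i in range(1,k):
        if s[i,4]>450 and s[i,2]<70 and s[i,3]<25 and s[i,1]>100:
            q=cv2.minAreaRect(np.argwhere(l==i)[:,::-1].astype(np.float32)); print(n,s[i],plane(c,[q[0]],.1155).round(4))
goto(.5541,.310,.21,np.radians(11))
E
```

```text
position: [0.5963, 0.0114, 0.0993]
ft_force: [-0.9, 0.1, 4.6]
position: [0.5971, 0.0113, 0.099]
ft_force: [0.6, -0.4, -0.1]
grip_width: 0.0831
time: 40.65
position: [0.6023, 0.0106, 0.2428]
ft_force: [0.9, -0.8, 1.3]
w19 t 40.65 [0.6023 0.0106 0.2428]
w3 [218 144  40  16 568] [[0.6276 0.0042 0.1155]]
w4 [310 143  39  16 545] [[0.6274 0.0039 0.1155]]
w19 [289 166  44  16 704] [[0.6292 0.0042 0.1155]]
shift [-111.1 -281.7   28.3] roll -23.67 (or 156.33 ) q6 1.624
```

```bash
python3 -m creep '[{"translation":[-14,-36,0],"roll":0,"gripper":87},{"translation":[-28,-72,0],"roll":0,"gripper":87},{"translation":[-42,-108,0],"roll":0,"gripper":87},{"translation":[-56,-144,0],"roll":0,"gripper":87},{"translation":[-70,-180,0],"roll":0,"gripper":87}]' >/dev/null; python3 -m creep '[{"translation":[-14,-34,0],"roll":-6,"gripper":87},{"translation":[-28,-68,0],"roll":-12,"gripper":87},{"translation":[-41,-101,0],"roll":-18,"gripper":87},{"translation":[-41,-101,0],"roll":-23.7,"gripper":87},{"translation":[-41,-101,0],"roll":-23.7,"gripper":87}]' >/dev/null; python3 -m creep '[{"translation":[0,0,20],"roll":0,"gripper":87},{"translation":[0,0,20],"roll":0,"gripper":87},{"translation":[0,0,20],"roll":0,"gripper":87}]' |grep -E "time|pos|ft"; python3 -c "
from h import *
snap('w20');gap('w20',11);goto(.5541,.310,.08,np.radians(11))"
```

```text
time: 41.78
position: [0.5493, 0.3083, 0.2125]
ft_force: [0.0, 0.7, 0.3]
w20 t 41.78 [0.5493 0.3083 0.2125]
w20 [[249, 86, 124, 36, 3930], [285, 152, 47, 18, 846]] gap 39.3 lat -1.8 [0.625  0.3219 0.0805] [0.586  0.3162 0.0985]
shift [  4.4  -0.7 133.5] roll -0.13 (or 179.87 ) q6 1.715
```

```bash
python3 -m creep '[{"translation":[3,-0.5,35],"roll":0,"gripper":87},{"translation":[3,-0.5,70],"roll":0,"gripper":87},{"translation":[3,-0.5,105],"roll":0,"gripper":87},{"translation":[3,-0.5,125],"roll":0,"gripper":87},{"translation":[3,-0.5,130],"roll":0,"gripper":87}]' >/dev/null; python3 -m creep '[{"translation":[0,0,0],"roll":0,"gripper":87},{"translation":[0,0,0],"roll":0,"gripper":50},{"translation":[0,0,0],"roll":0,"gripper":50},{"translation":[0,0,0],"roll":0,"gripper":50},{"translation":[0,0,0],"roll":0,"gripper":50}]' 50 >/dev/null; python3 -m creep '[{"translation":[0,0,0],"roll":0,"gripper":50},{"translation":[0,0,0],"roll":0,"gripper":50},{"translation":[0,0,0],"roll":0,"gripper":50},{"translation":[0,0,0],"roll":0,"gripper":50}]' |grep -E "pos|ft"; for i in 1 2 3 4; do python3 -m creep '[{"translation":[-1,0,0],"roll":0,"gripper":50},{"translation":[-1.5,0,0],"roll":0,"gripper":50}]'|grep -E "time|pos|ft"; done
```

```text
position: [0.554, 0.3103, 0.0856]
ft_force: [0.1, -3.4, 6.4]
time: 43.17
position: [0.554, 0.3103, 0.0856]
ft_force: [4.3, -3.5, 5.0]
time: 43.33
position: [0.5539, 0.3103, 0.0857]
ft_force: [6.1, -3.4, 2.4]
time: 43.5
position: [0.5529, 0.3101, 0.0857]
ft_force: [7.3, -3.0, 3.3]
time: 43.67
position: [0.5521, 0.31, 0.0858]
ft_force: [8.5, -3.1, 2.3]
```

The catch holds against about 9 N. I'll push back to the stop, unload and release.

```bash
python3 -m creep '[{"translation":[4,0,0],"roll":0,"gripper":50},{"translation":[8,0,0],"roll":0,"gripper":50},{"translation":[11,0,0],"roll":0,"gripper":50},{"translation":[13,0,0],"roll":0,"gripper":50},{"translation":[13,0,0],"roll":0,"gripper":50}]'|grep -E "pos|ft"; python3 -m creep '[{"translation":[1.5,0,0],"roll":0,"gripper":50},{"translation":[3,0,0],"roll":0,"gripper":50},{"translation":[3,0,0],"roll":0,"gripper":50}]'|grep -E "pos|ft";  python3 -m creep '[{"translation":[-4,0,0],"roll":0,"gripper":50},{"translation":[-7,0,0],"roll":0,"gripper":50},{"translation":[-7,0,0],"roll":0,"gripper":50}]'|grep -E "pos|ft"
```

```text
position: [0.5531, 0.3102, 0.0855]
ft_force: [-12.6, -7.4, 19.3]
position: [0.5542, 0.3105, 0.0855]
ft_force: [-15.8, -8.0, 22.0]
position: [0.554, 0.3104, 0.0855]
ft_force: [-3.2, -4.0, 11.4]
```

```bash
python3 -m creep '[{"translation":[-1.5,0,-1],"roll":0,"gripper":50},{"translation":[-1.5,0,-1],"roll":0,"gripper":50}]'|grep -E "pos|ft"; python3 -m creep '[{"translation":[0,0,0],"roll":0,"gripper":70},{"translation":[0,0,0],"roll":0,"gripper":87},{"translation":[0,0,0],"roll":0,"gripper":87},{"translation":[0,0,0],"roll":0,"gripper":87},{"translation":[0,0,0],"roll":0,"gripper":87}]' >/dev/null;  python3 -m creep '[{"translation":[0,0,-20],"roll":0,"gripper":87},{"translation":[0,0,-55],"roll":0,"gripper":87},{"translation":[0,0,-95],"roll":0,"gripper":87},{"translation":[0,0,-130],"roll":0,"gripper":87},{"translation":[0,0,-130],"roll":0,"gripper":87}]'|grep -E "time|pos|ft"; python3 - <<'E'
from h import *
snap('w21');gap('w21',11)
im=viewer.camera("top");c=cam("top")
for t in("detergent","peg_jar","stain_remover","crevice_nozzle","brush_nozzle","scoop","flat_pack","charged_pack"):
    for d in viewer.recognise("top",t)[:1]:
        b=d["bbox"]; print(t,round(d["p"],2),plane(c,[(b[0]+b[2]/2,b[1]+b[3]/2)],.1 if t in("detergent","stain_remover","peg_jar","flat_pack","charged_pack") else .02).round(3))
E
```

```text
position: [0.554, 0.3104, 0.0855]
ft_force: [-0.2, -3.6, 6.3]
time: 45.58
position: [0.5593, 0.3132, 0.2235]
ft_force: [1.4, 0.3, 0.5]
w21 t 45.58 [0.5593 0.3132 0.2235]
w21 [[258, 105, 116, 34, 3447], [290, 167, 45, 17, 729]] gap 39.3 lat -2.6 [0.6251 0.3216 0.0805] [0.586  0.3167 0.0985]
peg_jar 0.59 [[0.397 0.484 0.1  ]]
stain_remover 0.73 [[ 0.585 -0.451  0.1  ]]
crevice_nozzle 0.56 [[ 0.39  -0.124  0.02 ]]
brush_nozzle 0.85 [[0.408 0.147 0.02 ]]
scoop 0.52 [[ 0.351 -0.491  0.02 ]]
flat_pack 0.79 [[0.541 0.289 0.1  ]]
charged_pack 0.66 [[ 0.599 -0.286  0.1  ]]
```

```bash
python3 -c "
from rig import hand_in
print(hand_in())"
```

```text
the job is handed in; nothing more can be done
None
```

Handed in at about 46 s: the flat pack is home on the empty charger and the charged pack is home on the vacuum. Each catch held a gentle pull of about 8–9 N, and a last top view found the other items in place, though the detergent bottle was not detected in it.

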